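# Take the red stop off the slicing board

### The arm

A 6-joint arm with a two-finger parallel gripper is mounted at the origin on a cart in front of the work surface, level with it; the furniture and walls round the work are solid. World frame = base frame: x ahead of the robot, y to its left, z up, the work surface at z = 0. Lengths are in m, angles in rad, forces in N, time in s.
With the tool pointing down it reaches from about 0.35 to 0.775 m from the base axis. Payload 5.5 kg.
Tool frame: the origin (TCP) lies at the very end of the fingers, on their centre line; the grasp point (between the pads) lies 19 mm behind it; x points along the fingers, y is the direction in which the jaws open and shut, and the axes are right-handed (so a half turn about x gives the same grasp; the last joint's range is limited). The gripper opens to 85 mm and grips with 20 to 120 N. Pads are 22 mm wide; open, the fingers measure 114 mm over their backs; the gripper's body (76 mm by 85 mm) begins 54 mm behind the grasp point. The pads swing forward as they close: fully open they stand 13 mm farther back than shut.
Start: joints at [1.188, 0.313, 0.046, 1.304, 0, 1.431], TCP at [0.138, 0.558, 0.231] pointing down, gripper open.
Joint ranges: [-2.76, 2.76], [-0.86, 1.69], [-1.03, 1.26], [-2.2, 2.34], [-1.47, 1.5], [-3.14, 3.14]. Speed limits (rad/s): [2.57, 2.57, 3.14, 3.14, 3.14, 3.14].

### API

Orientations are given as a rotation vector (axis times angle).
In Python, from rig import state, read_camera, job_done gives the robot as it stands.
- The arm moves only by the tool move_arm, never from a script. Its argument "moves" is a list of rows, each an object of numbers: "jaw": the opening, from 0 (shut) to 1 (fully open); "tx", "ty", "tz": the shift along the tool's x, y, z scaled (see below); "ax", "ay", "az": the turn, a rotation vector about the tool's x, y, z scaled (see below). A call has 1 to 20 rows; each row is the pose to reach, as a shift and turn from the pose commanded when the call began, along the tool's axes at that moment; what a row does not reach only later rows make up. The controller multiplies each number of a shift by 0.2 m and each number of a turn by 120 degrees. A row lasts 1/10 s, in which the tool goes at most 50 mm and 8.59 degrees, less where a joint would pass 70% of its speed; a pose out of reach is approached as far as the arm can. A call with a number of a shift or a turn outside -1 to 1 is refused whole. A call with a gripper value outside its range is refused whole. The fingers move at their own pace and stop on an object; "squeeze" is the grip in N (left out, the last holds). Time passes only in rows, so rows that repeat a pose let the fingers close. It gives the time, the measured TCP pose, the force and the opening at its end, in the units of the state.
- state(): the state, without advancing time (a new reading comes with each control period).
- read_camera(name): name is "side" or "top"; returns a dict with "color" (420x560x3 uint8, red, green, blue), "intrinsics" (3x3 intrinsics, pixels), "D" ([k1, k2, p1, p2, k3] as OpenCV has them; the pictures are not rectified), "extrinsics" (4x4, takes a point from camera to world coordinates). Camera axes: x right, y down, z forward; pixel columns grow to the right and rows downward; lengths in m; the calibration is good to about 2 mm. A picture is of the moment at which its call begins. There is no depth.
- job_done(): hands the job in, once; it reports no verdict.
The state is a dict: "time": time; "q": joint angles; "dq": joint speeds; "effort": joint torques, N m; "tcp_pos": TCP position; "orientation": TCP orientation; "contact_force": force on the tool from outside, world axes, zero at the start; "torque": the same for the moment, N m; "width": finger opening in m.
Only numpy, scipy, OpenCV 4.12 (cv2) and the standard library are available. Lean on these libraries where they do the work, as an engineer would, in place of code of your own. Each camera call takes 0.05 s, during which the arm holds its last target.

### The job

Take the red-knobbed stop off the slicing board for washing up: slide it along its T-track until it is clear of the track's open end, lift it off, and stand it upright in the glass dish. Leave the blue stop where it is on its track.

Things in the scene. Friction and masses are not known exactly. Their poses are not given: they have to be found in the camera images.
- stop_red: Slicing stop, red block and knob, about 0.12 kg, captive in either track with 2 mm play sideways and up, no latch. Origin: centre of its underside (z 24 mm over the worktop in the track); z up, y along the track. Steel foot 28 (x) x 36 (y) x 5 mm, stem 12 mm wide to z = 14, red block 36 x 36 mm from z = 14 to 26, round upright knob 27 mm in diameter from z = 31 to 62 (top), to grip from above.
- stop_blue: The same stop in blue, in the other track; it must stay where it is.
- board: Wooden board 200 (x) x 260 (y) x 21 mm, fixed. Origin: underside centre; z up, y along its tracks to their open ends. Two aluminium T-tracks on top, 40 mm wide, 13 mm high, at x = -44 and +44 mm: closed at y = -120, lips (16 mm slot) end at y = +45; bare 3 mm floor strip on to y = 122. A stop with origin past y = 63 mm is clear of the lips. A wall cabinet hangs 0.5 m up behind: stay low.
- dish: Empty clear glass dish, 181 (x) x 241 (y) x 45 mm, 0.7 kg, loose on the worktop to the left of the board, its long side (y) pointing roughly away from or towards the robot. Origin: centre of its underside; z up. Flat inner floor 136 x 196 mm at z = 4 mm.
Not all that is in view belongs to the job. Several things have the shape of the stop_red; the one meant has the colours described above.

How it is judged:
On the way:
1. the red stop has been slid out past the open end of its track while still down at track level (y of stop_red in the frame of board above 0.05 m and z of stop_red in the frame of board below 0.036 m).
At the end, for the whole second after the job is handed in: The red stop stands released and at rest on the dish's inner floor, upright within about 11 degrees, the dish level on the worktop; the blue stop is within 15 mm of where it was (x of stop_red in the frame of dish between -0.07 and 0.07 m and y of stop_red in the frame of dish between -0.1 and 0.1 m and z of stop_red in the frame of dish below 0.015 m and angle between stop_red's own z axis and vertical below 0.2 rad and linear speed of stop_red below 0.02 m/s and angle between dish's own z axis and vertical below 0.1 rad and height (world z) of dish between -0.01 and 0.01 m and distance of stop_blue from where it was at the start of the episode below 0.015 m); the robot touches nothing.
It fails at once if the blue stop is moved more than 15 mm (distance of stop_blue from where it was at the start of the episode above 0.015 m).
It also fails if it takes over 40 s, if anything falls off the work surface, if the arm or the gripper's body presses on something with over 40 N, if the wrist force passes 120 N, or if a joint passes its speed limit or range.

## Working session

There is one attempt and no reset: what is moved stays moved. The work goes in short steps, Python scripts to look and compute and a tool call to move; the robot and the scene stay as the last step left them, time stands still between calls to the robot, and variables do not carry over. Pictures are saved under pics/ and viewed, and the job is handed in when it is done.

Besides the shell and the picture viewer there is one more tool, called after "Call:" by a JSON object that holds its "api" and its "payload". move_arm: Moves the arm, as the interface text tells. Shifts and turns lie within -1 to 1; 1 stands for 0.2 m of shift or 120 degrees of turn. Its arguments: {"type":"object","properties":{"moves":{"type":"array"},"squeeze":{"type":"number"}},"required":["moves"]}

```bash
mkdir -p pics; ls
python3 - <<'E'
from rig import state, read_camera
import cv2, numpy as np, pickle
s=state(); print(s)
for n in ("side","top"):
    c=read_camera(n); cv2.imwrite(f"pics/{n}0.png",c["color"][:,:,::-1]); pickle.dump(c,open(f"{n}0.pkl","wb"))
    print(n,c["intrinsics"],c["D"],c["extrinsics"])
E
```

```text
pics
{'time': 0.0, 'q': array([ 1.18839418e+00,  3.13991908e-01,  4.50011446e-02,  1.30359482e+00,
       -8.78763424e-06,  1.43117930e+00]), 'dq': array([-0.00058438, -0.00029603,  0.00107528, -0.00066961, -0.00012085,
       -0.00017883]), 'effort': array([ 4.44902826e-04, -4.80622709e+01,  2.98536408e+01,  1.91394106e-02,
       -9.48730826e-05, -5.00387486e-06]), 'tcp_pos': array([0.13806771, 0.55766441, 0.23042276]), 'orientation': array([ 0.18924791,  1.56283298, -0.19197248]), 'contact_force': array([-0.19885389, -0.34264404,  0.33530907]), 'torque': array([ 0.002097  , -0.00270163,  0.06937809]), 'width': 0.08562414251046205}
side [[413.88999811   0.         280.55689867]
 [  0.         413.88999811 209.76144093]
 [  0.           0.           1.        ]] [-0.07111071  0.          0.          0.          0.        ] [[-0.99977085 -0.02124728 -0.00260848  0.46762327]
 [-0.01157355  0.63900537 -0.7691152   0.74963208]
 [ 0.01800844 -0.76890876 -0.63910485  0.71224741]
 [ 0.          0.          0.          1.        ]]
top [[536.71185472   0.         278.39654812]
 [  0.         536.71185472 209.449105  ]
 [  0.           0.           1.        ]] [-0.15869277  0.          0.          0.          0.        ] [[ 0.01102986 -0.99341015  0.11408165  0.32792856]
 [-0.99981691 -0.00917249  0.0167932  -0.0202088 ]
 [-0.01563613 -0.11424599 -0.99332943  1.26229363]
 [ 0.          0.          0.          1.        ]]
```

View pics/side0.png

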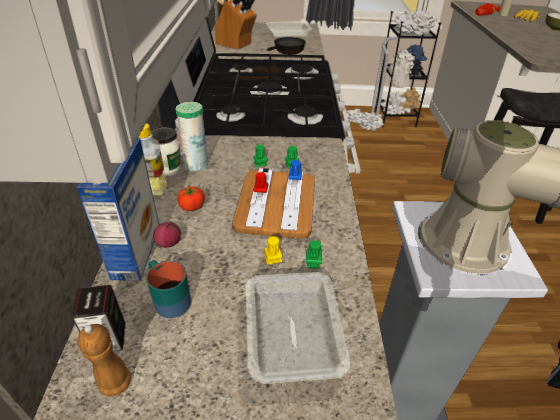

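View pics/top0.png

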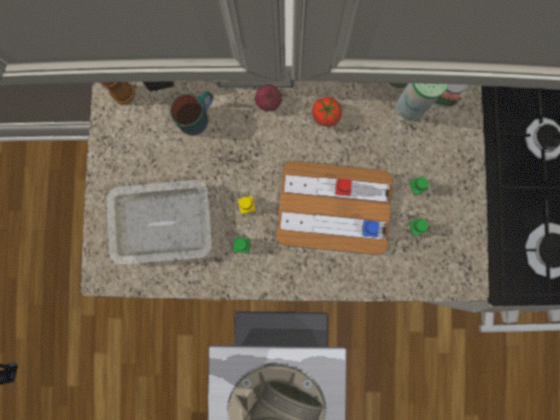

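Run:
```python
import cv2
a=cv2.imread("pics/top0.png")[155:260,225:435]; b=cv2.imread("pics/side0.png")[140:275,220:340]
cv2.imwrite("pics/ctop.png",cv2.resize(a,None,fx=3.8,fy=3.8,interpolation=cv2.INTER_CUBIC))
cv2.imwrite("pics/cside.png",cv2.resize(b,None,fx=4.4,fy=4.4,interpolation=cv2.INTER_CUBIC))
```

```text
(no output)
```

View pics/ctop.png

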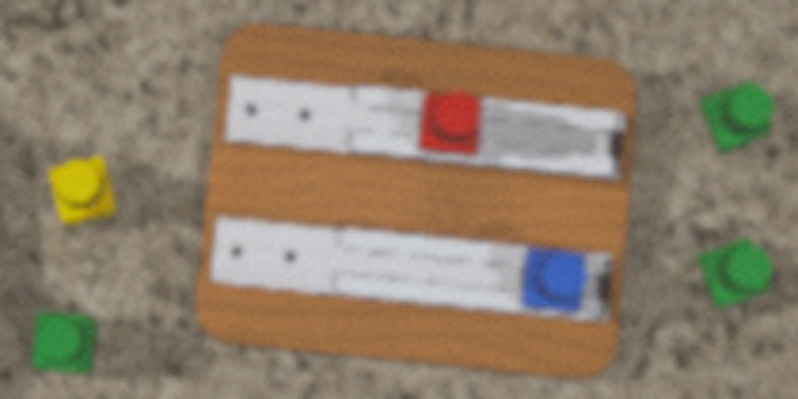

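View pics/cside.png

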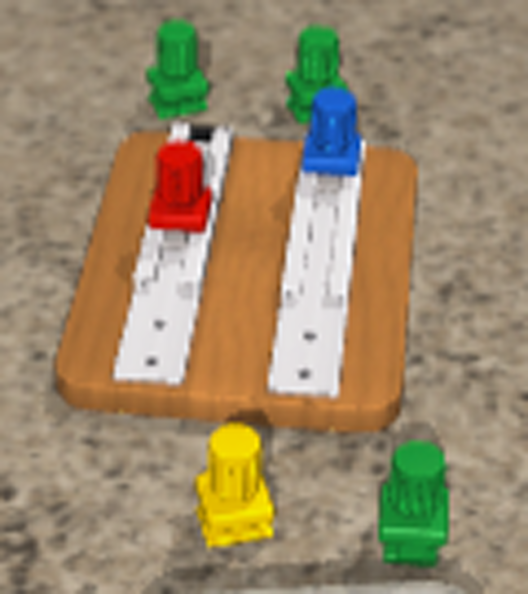

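```bash
cat > h.py <<'E'
import numpy as np, cv2, pickle
from scipy.optimize import least_squares
def proj(c,P):
    P=np.asarray(P,float).reshape(-1,3); E=np.linalg.inv(c["extrinsics"])
    r,_=cv2.Rodrigues(E[:3,:3]); return cv2.projectPoints(P,r,E[:3,3],c["intrinsics"],np.asarray(c["D"],float))[0].reshape(-1,2)
def onz(c,px,z):
    n=cv2.undistortPoints(np.array([[px]],float),c["intrinsics"],np.asarray(c["D"],float))[0,0]
    E=c["extrinsics"]; d=E[:3,:3]@[n[0],n[1],1]; return E[:3,3]+d*(z-E[2,3])/d[2]
E
python3 - <<'E'
from h import *
T=pickle.load(open("top0.pkl","rb"));S=pickle.load(open("side0.pkl","rb"))
t=lambda x,y:(225+(x+.5)/3.8-.5,155+(y+.5)/3.8-.5); s=lambda x,y:(220+(x+.5)/4.4-.5,140+(y+.5)/4.4-.5)
B=[(.064,.122,.024),(.024,.122,.024),(-.024,.122,.024),(-.064,.122,.024)]
C=[(.064,-.12,.034),(.024,-.12,.034),(-.024,-.12,.034),(-.064,-.12,.034)]
tp=[t(231,74),t(225,140),t(217,216),t(210,281),t(625,112),t(619,178),t(612,252),t(606,320)]
sp=[s(115,378),s(183,383),s(269,390),s(338,394)]
def W(p,P):
    P=np.array(P);c,q=np.cos(p[2]),np.sin(p[2]); return np.c_[p[0]+c*P[:,0]-q*P[:,1],p[1]+q*P[:,0]+c*P[:,1],P[:,2]]
f=lambda p:np.r_[(proj(T,W(p,B+C))-tp).ravel(),(proj(S,W(p,B))-sp).ravel()]
r=least_squares(f,[.5,-.1,0],loss="soft_l1");p=r.x;print("board",p[:2],np.degrees(p[2]));print(np.round(f(p).reshape(-1,2),1).tolist())
c,q=np.cos(p[2]),np.sin(p[2])
for n,a,b in(("red",t(456,115),s(180,152)),("blue",t(557,275),s(335,98))):
    A=onz(T,a,.086);D=onz(S,b,.086)
    tri=least_squares(lambda X:np.r_[(proj(T,X)-a).ravel(),(proj(S,X)-b).ravel()],A).x
    for X in(A,D,tri):
        d=X[:2]-p[:2];print(n,X.round(4),"board",np.round([c*d[0]+q*d[1],-q*d[0]+c*d[1]],4))
a=cv2.imread("pics/top0.png")[170:275,95:225]; cv2.imwrite("pics/cdish.png",cv2.resize(a,None,fx=5,fy=5,interpolation=cv2.INTER_CUBIC))
b=cv2.imread("pics/side0.png")[260:395,230:360]; cv2.imwrite("pics/cdishs.png",cv2.resize(b,None,fx=4.4,fy=4.4,interpolation=cv2.INTER_CUBIC))
E
```

```text
board [ 0.47771362 -0.13052794] -5.144452943782893
[[-0.0, 0.5], [-0.1, -0.0], [-0.1, 0.3], [0.0, 0.3], [-0.2, 0.0], [0.1, -0.4], [0.3, 0.7], [0.5, 0.0], [-0.7, -0.1], [-0.2, 0.1], [-0.5, 0.1], [-0.0, 0.5]]
red [ 0.5192 -0.1468  0.086 ] board [ 0.0428 -0.0124]
red [ 0.5196 -0.1492  0.086 ] board [ 0.0434 -0.0149]
red [ 0.5192 -0.1466  0.0878] board [ 0.0427 -0.0123]
blue [ 0.426  -0.2052  0.086 ] board [-0.0448 -0.079 ]
blue [ 0.4256 -0.2119  0.086 ] board [-0.0446 -0.0857]
blue [ 0.4257 -0.2045  0.0908] board [-0.0452 -0.0783]
```

View pics/cdish.png

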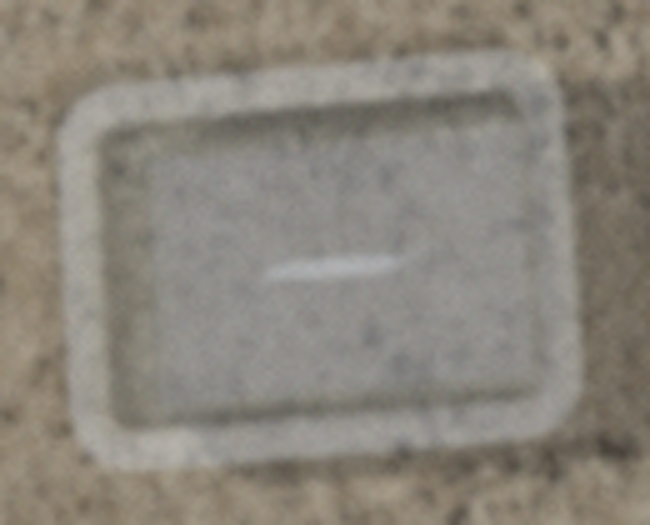

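View pics/cdishs.png

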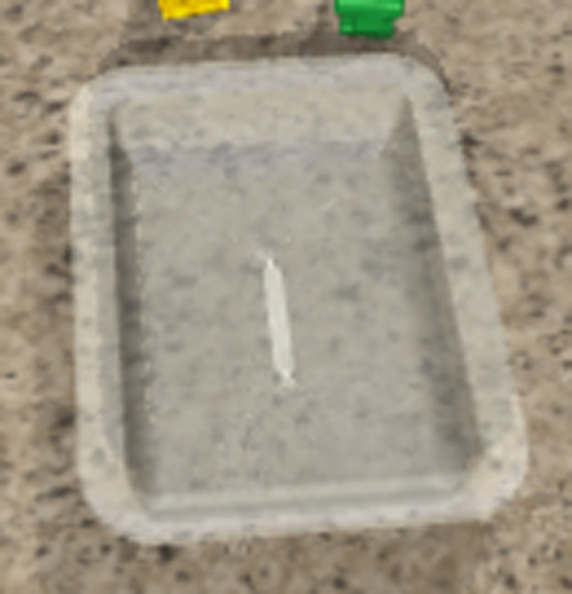

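```bash
cat >> h.py <<'E'
from scipy.spatial.transform import Rotation as Ro
def go(pos,yaxis,cur=None):
    "numbers for tool x down, tool y along yaxis"
    from rig import state
    s=state(); R0=Ro.from_rotvec(s["orientation"]); p0=s["tcp_pos"]
    y=np.array([yaxis[0],yaxis[1],0.]);y/=np.linalg.norm(y);x=np.array([0,0,-1.])
    if R0.as_matrix()[:,1]@y<0:y=-y
    R1=Ro.from_matrix(np.c_[x,y,np.cross(x,y)])
    print("t",np.round(R0.inv().apply(np.array(pos)-p0)/.2,3),"a",np.round(np.degrees((R0.inv()*R1).as_rotvec())/120,4))
    print("R0",R0.as_matrix().round(3).tolist())
E
python3 - <<'E'
from h import *
T=pickle.load(open("top0.pkl","rb"));S=pickle.load(open("side0.pkl","rb"))
t=lambda x,y:(95+(x+.5)/5-.5,170+(y+.5)/5-.5)
s=lambda x,y:(230+(x+.5)/4.4-.5,260+(y+.5)/4.4-.5)
P=np.array([onz(T,t(*k),.045) for k in((60,93),(562,50),(583,433),(78,470))]);print(P.round(4).tolist(),P.mean(0),[np.linalg.norm(P[i]-P[i-1]).round(3) for i in range(4)])
P=np.array([onz(S,s(*k),.045) for k in((68,65),(445,50),(530,515),(80,540))]);print(P.round(4).tolist(),P.mean(0),[np.linalg.norm(P[i]-P[i-1]).round(3) for i in range(4)])
print("yellow",onz(T,(246,205),.06),"green",onz(T,(241,245),.06))
yaw=np.radians(-5.14);by=[-np.sin(yaw),np.cos(yaw)]
b=lambda x,y:(np.array([.4777,-.1305])+np.array([np.cos(yaw)*x-np.sin(yaw)*y,np.sin(yaw)*x+np.cos(yaw)*y]))
print(b(.044,-.013))
go([*b(.043,-.013),.16],by)
E
```

```text
[[0.5142, 0.404, 0.045], [0.5356, 0.1661, 0.045], [0.3593, 0.152, 0.045], [0.3383, 0.3874, 0.045]] [0.43686117 0.27736194 0.045     ] [np.float64(0.177), np.float64(0.239), np.float64(0.177), np.float64(0.236)]
[[0.5378, 0.1638, 0.045], [0.3545, 0.1492, 0.045], [0.3402, 0.3918, 0.045], [0.515, 0.4053, 0.045]] [0.43685973 0.27751908 0.045     ] [np.float64(0.243), np.float64(0.184), np.float64(0.243), np.float64(0.175)]
yellow [0.47545714 0.07347659 0.06      ] green [0.38494361 0.08314936 0.06      ]
[ 0.5203584  -0.14738967]
t [ 0.357 -2.963  2.698] a [-0.0731 -0.0002  0.0008]
R0 [[-0.001, 0.24, 0.971], [-0.002, 0.971, -0.24], [-1.0, -0.002, -0.0]]
```

Call:
{"api": "move_arm", "payload": {"moves": [{"ty": -0.2,"tz": 0.18,"jaw": 0.8},{"ty": -0.4,"tz": 0.36,"jaw": 0.8},{"ty": -0.6,"tz": 0.54,"jaw": 0.8},{"ty": -0.7,"tz": 0.64,"jaw": 0.8},{"ty": -0.85,"tz": 0.77,"jaw": 0.8},{"ty": -0.99,"tz": 0.9,"jaw": 0.8}], "squeeze": 40}}

```text
validation failed for argument at $.mo...
```

Call:
{"api": "move_arm", "payload": {"moves": [{"ty": -0.2,"tz": 0.18,"jaw": 0.8},{"ty": -0.4,"tz": 0.36,"jaw": 0.8},{"ty": -0.6,"tz": 0.54,"jaw": 0.8},{"ty": -0.7,"tz": 0.64,"jaw": 0.8},{"ty": -0.85,"tz": 0.77,"jaw": 0.8},{"ty": -0.99,"tz": 0.9,"jaw": 0.8}]}}

```text
validation failed for argument at $.mo...
```

Run:
```python
from h import *
go([.5196,-.1470,.16],[.0896,.996])
from rig import state; s=state();print(s["time"],s["tcp_pos"],s["q"].round(2),s["width"])
```

```text
t [ 0.357 -2.961  2.699] a [-0.0731 -0.0002  0.0008]
R0 [[-0.001, 0.24, 0.971], [-0.002, 0.971, -0.24], [-1.0, -0.002, -0.0]]
0.1 [0.13805936 0.55769506 0.2305063 ] [1.19 0.31 0.05 1.3  0.   1.43] 0.08525001071668728
```

Call:
{"api": "move_arm", "payload": {"moves": [{"jaw": 0.8,"tx": 0,"ty": -0.15,"tz": 0.14,"ax": 0,"ay": 0,"az": 0},{"jaw": 0.8,"tx": 0,"ty": -0.33,"tz": 0.3,"ax": 0,"ay": 0,"az": 0},{"jaw": 0.8,"tx": 0,"ty": -0.5,"tz": 0.45,"ax": 0,"ay": 0,"az": 0},{"jaw": 0.8,"tx": 0,"ty": -0.67,"tz": 0.6,"ax": 0,"ay": 0,"az": 0},{"jaw": 0.8,"tx": 0,"ty": -0.84,"tz": 0.76,"ax": 0,"ay": 0,"az": 0},{"jaw": 0.8,"tx": 0,"ty": -0.99,"tz": 0.9,"ax": 0,"ay": 0,"az": 0}], "squeeze": 40}}

```text
time: 0.7
tcp_pos: [0.2656, 0.3207, 0.231]
orientation: [0.19, 1.562, -0.191]
contact_force: [1.2, -0.1, 0.4]
width: 0.068
```

Call:
{"api": "move_arm", "payload": {"moves": [{"jaw": 0.8,"tx": 0,"ty": -0.15,"tz": 0.14,"ax": 0,"ay": 0,"az": 0},{"jaw": 0.8,"tx": 0,"ty": -0.33,"tz": 0.3,"ax": 0,"ay": 0,"az": 0},{"jaw": 0.8,"tx": 0,"ty": -0.5,"tz": 0.45,"ax": 0,"ay": 0,"az": 0},{"jaw": 0.8,"tx": 0,"ty": -0.67,"tz": 0.6,"ax": 0,"ay": 0,"az": 0},{"jaw": 0.8,"tx": 0,"ty": -0.84,"tz": 0.76,"ax": 0,"ay": 0,"az": 0},{"jaw": 0.8,"tx": 0,"ty": -0.99,"tz": 0.9,"ax": 0,"ay": 0,"az": 0},{"jaw": 0.8,"tx": 0,"ty": -0.99,"tz": 0.9,"ax": 0,"ay": 0,"az": 0},{"jaw": 0.8,"tx": 0,"ty": -0.99,"tz": 0.9,"ax": 0,"ay": 0,"az": 0}]}}

```text
time: 1.5
tcp_pos: [0.3924, 0.0864, 0.2309]
orientation: [0.193, 1.563, -0.193]
contact_force: [-0.5, 0.5, -0.9]
width: 0.068
```

Run:
```python
from h import *
go([.5196,-.1470,.14],[.0896,.996])
from rig import state; s=state();print(s["time"],s["tcp_pos"],s["q"].round(2),s["width"])
```

```text
t [ 0.453 -0.977  0.902] a [-0.0746 -0.0006 -0.0001]
R0 [[-0.001, 0.243, 0.97], [0.0, 0.97, -0.243], [-1.0, 0.0, -0.001]]
1.5 [0.39237995 0.08642186 0.23087692] [ 0.02 -0.02 -0.35  1.24  0.    0.26] 0.0679819486905994
```

Call:
{"api": "move_arm", "payload": {"moves": [{"jaw": 0.8,"tx": 0,"ty": -0.15,"tz": 0.14,"ax": 0,"ay": 0,"az": 0},{"jaw": 0.8,"tx": 0.05,"ty": -0.33,"tz": 0.3,"ax": -0.02,"ay": 0,"az": 0},{"jaw": 0.8,"tx": 0.1,"ty": -0.5,"tz": 0.45,"ax": -0.04,"ay": 0,"az": 0},{"jaw": 0.8,"tx": 0.2,"ty": -0.67,"tz": 0.6,"ax": -0.06,"ay": 0,"az": 0},{"jaw": 0.8,"tx": 0.3,"ty": -0.84,"tz": 0.77,"ax": -0.075,"ay": 0,"az": 0},{"jaw": 0.8,"tx": 0.4,"ty": -0.95,"tz": 0.87,"ax": -0.075,"ay": 0,"az": 0},{"jaw": 0.8,"tx": 0.45,"ty": -0.977,"tz": 0.902,"ax": -0.075,"ay": 0,"az": 0},{"jaw": 0.8,"tx": 0.45,"ty": -0.977,"tz": 0.902,"ax": -0.075,"ay": 0,"az": 0},{"jaw": 0.8,"tx": 0.45,"ty": -0.977,"tz": 0.902,"ax": -0.075,"ay": 0,"az": 0}]}}

```text
time: 2.4
tcp_pos: [0.52, -0.1438, 0.1414]
orientation: [0.067, 1.571, -0.065]
contact_force: [-0.4, 0.3, 0.5]
width: 0.0687
```

Run:
```python
from h import *
from rig import state,read_camera
S=read_camera("side");T=read_camera("top")
cv2.imwrite("pics/side1.png",cv2.resize(S["color"][90:290,180:400,::-1],None,fx=3,fy=3))
cv2.imwrite("pics/top1.png",cv2.resize(T["color"][120:300,220:440,::-1],None,fx=3,fy=3))
go([.5196,-.1470,.055],[.0896,.996])
s=state();print(s["time"],s["tcp_pos"],s["q"].round(2),s["width"])
print("tcp px side",proj(S,s["tcp_pos"]))
```

```text
t [ 0.437 -0.015 -0.004] a [ 0.003   0.0004 -0.    ]
R0 [[0.001, 0.083, 0.997], [0.0, 0.997, -0.083], [-1.0, 0.0, 0.001]]
2.5 [ 0.52052872 -0.14406744  0.14239206] [-0.42  0.29 -0.21  1.07  0.   -0.34] 0.06875228783665496
tcp px side [[259.79513106 157.0686142 ]]
```

View pics/side1.png

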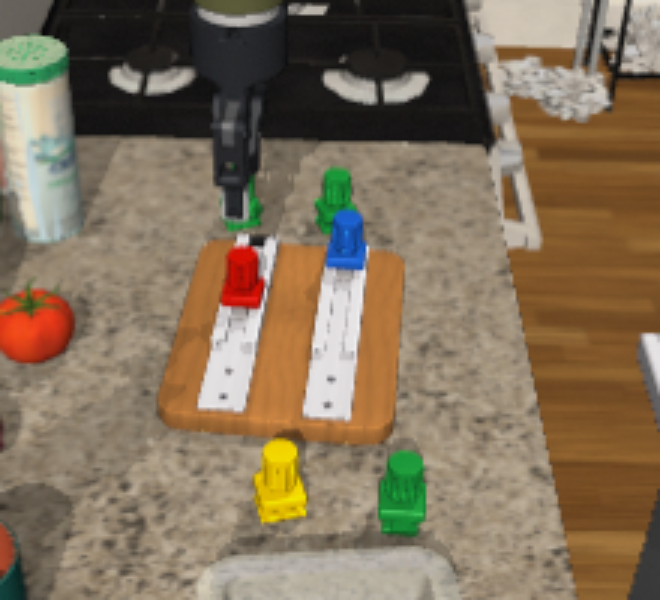

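View pics/top1.png

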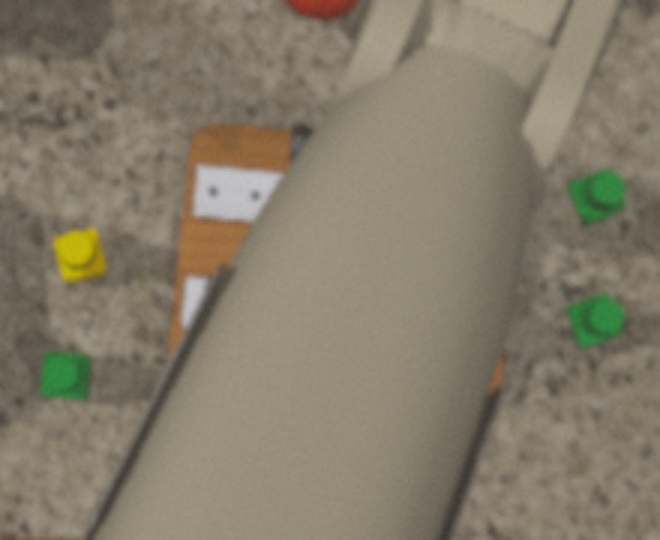

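Call:
{"api": "move_arm", "payload": {"moves": [{"jaw": 0.8,"tx": 0.1,"ty": -0.015,"tz": -0.004,"ax": 0,"ay": 0,"az": 0},{"jaw": 0.8,"tx": 0.2,"ty": -0.015,"tz": -0.004,"ax": 0,"ay": 0,"az": 0},{"jaw": 0.8,"tx": 0.28,"ty": -0.015,"tz": -0.004,"ax": 0,"ay": 0,"az": 0},{"jaw": 0.8,"tx": 0.34,"ty": -0.015,"tz": -0.004,"ax": 0,"ay": 0,"az": 0},{"jaw": 0.8,"tx": 0.39,"ty": -0.015,"tz": -0.004,"ax": 0,"ay": 0,"az": 0},{"jaw": 0.8,"tx": 0.42,"ty": -0.015,"tz": -0.004,"ax": 0,"ay": 0,"az": 0},{"jaw": 0.8,"tx": 0.42,"ty": -0.015,"tz": -0.004,"ax": 0,"ay": 0,"az": 0},{"jaw": 0.8,"tx": 0.42,"ty": -0.015,"tz": -0.004,"ax": 0,"ay": 0,"az": 0}]}}

```text
time: 3.3
tcp_pos: [0.5199, -0.1488, 0.0577]
orientation: [0.067, 1.569, -0.067]
contact_force: [0.7, -0.1, 0.2]
width: 0.0685
```

Run:
```python
from h import *
from rig import state,read_camera
S=read_camera("side")
cv2.imwrite("pics/side2.png",cv2.resize(S["color"][100:240,200:340,::-1],None,fx=4,fy=4,interpolation=cv2.INTER_CUBIC))
go([.5196,-.1470,.055],[.0896,.996])
s=state();print(s["time"],s["tcp_pos"],s["contact_force"],s["width"])
```

```text
t [ 0.014  0.009 -0.003] a [0.0019 0.0005 0.0001]
R0 [[0.001, 0.086, 0.996], [-0.0, 0.996, -0.086], [-1.0, -0.0, 0.001]]
3.35 [ 0.52004366 -0.14888413  0.057888  ] [ 0.94954969  0.39402106 -0.16396461] 0.06794265221411581
```

View pics/side2.png

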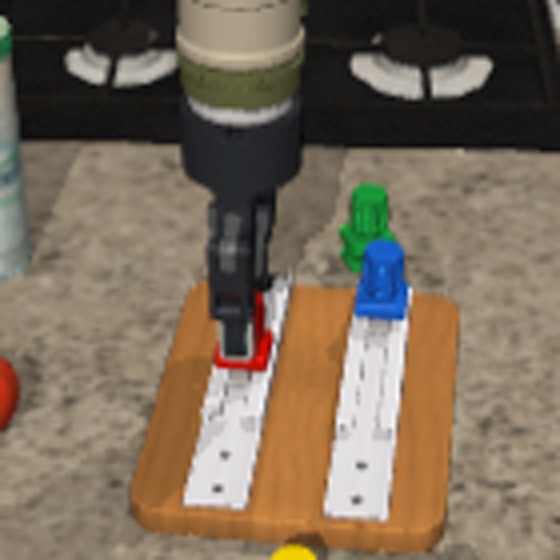

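Call:
{"api": "move_arm", "payload": {"moves": [{"jaw": 0.8,"tx": 0.015,"ty": 0.009,"tz": -0.002,"ax": 0,"ay": 0,"az": 0},{"jaw": 0.5,"tx": 0.015,"ty": 0.009,"tz": -0.002,"ax": 0,"ay": 0,"az": 0},{"jaw": 0.3,"tx": 0.015,"ty": 0.009,"tz": -0.002,"ax": 0,"ay": 0,"az": 0},{"jaw": 0.1,"tx": 0.015,"ty": 0.009,"tz": -0.002,"ax": 0,"ay": 0,"az": 0},{"jaw": 0,"tx": 0.015,"ty": 0.009,"tz": -0.002,"ax": 0,"ay": 0,"az": 0},{"jaw": 0,"tx": 0.015,"ty": 0.009,"tz": -0.002,"ax": 0,"ay": 0,"az": 0},{"jaw": 0,"tx": 0.015,"ty": 0.009,"tz": -0.002,"ax": 0,"ay": 0,"az": 0},{"jaw": 0,"tx": 0.015,"ty": 0.009,"tz": -0.002,"ax": 0,"ay": 0,"az": 0},{"jaw": 0,"tx": 0.015,"ty": 0.009,"tz": -0.002,"ax": 0,"ay": 0,"az": 0}], "squeeze": 40}}

```text
time: 4.25
tcp_pos: [0.5194, -0.1469, 0.0544]
orientation: [0.067, 1.569, -0.067]
contact_force: [-0.2, -0.1, 1.6]
width: 0.0262
```

Run:
```python
from h import *
from rig import state
s=state();print(s["time"],s["tcp_pos"],s["contact_force"],s["torque"],s["width"])
p=s["tcp_pos"][:2]-np.array([.4777,-.1305]);y=np.radians(-5.14);print("board",np.cos(y)*p[0]+np.sin(y)*p[1],-np.sin(y)*p[0]+np.cos(y)*p[1])
R=Ro.from_rotvec(s["orientation"]).as_matrix();d=np.array([-np.sin(y),np.cos(y),0]);print("board y 0.105 in tool units",R.T@d*.105/.2)
```

```text
4.25 [ 0.51944515 -0.1469167   0.05443441] [-0.21870038 -0.12101467  1.6018324 ] [0.10977741 0.06858143 0.00969187] 0.026162825628599392
board 0.04304804495023363 -0.012610753422748564
board y 0.105 in tool units [2.02308690e-05 5.24995695e-01 2.12586498e-03]
```

Call:
{"api": "move_arm", "payload": {"moves": [{"jaw": 0,"tx": 0,"ty": 0.02,"tz": 0,"ax": 0,"ay": 0,"az": 0},{"jaw": 0,"tx": 0,"ty": 0.05,"tz": 0,"ax": 0,"ay": 0,"az": 0},{"jaw": 0,"tx": 0,"ty": 0.08,"tz": 0.0,"ax": 0,"ay": 0,"az": 0},{"jaw": 0,"tx": 0,"ty": 0.11,"tz": 0.0,"ax": 0,"ay": 0,"az": 0},{"jaw": 0,"tx": 0,"ty": 0.14,"tz": 0.001,"ax": 0,"ay": 0,"az": 0}]}}

```text
time: 4.75
tcp_pos: [0.5221, -0.1186, 0.0545]
orientation: [0.067, 1.569, -0.068]
contact_force: [0.3, -2.1, 3.1]
width: 0.0258
```

Call:
{"api": "move_arm", "payload": {"moves": [{"jaw": 0,"tx": 0,"ty": 0.04,"tz": 0,"ax": 0,"ay": 0,"az": 0},{"jaw": 0,"tx": 0,"ty": 0.08,"tz": 0,"ax": 0,"ay": 0,"az": 0},{"jaw": 0,"tx": 0,"ty": 0.12,"tz": 0.0,"ax": 0,"ay": 0,"az": 0},{"jaw": 0,"tx": 0,"ty": 0.16,"tz": 0.0,"ax": 0,"ay": 0,"az": 0},{"jaw": 0,"tx": 0,"ty": 0.2,"tz": 0.001,"ax": 0,"ay": 0,"az": 0},{"jaw": 0,"tx": 0,"ty": 0.24,"tz": 0.001,"ax": 0,"ay": 0,"az": 0},{"jaw": 0,"tx": 0,"ty": 0.28,"tz": 0.001,"ax": 0,"ay": 0,"az": 0},{"jaw": 0,"tx": 0,"ty": 0.32,"tz": 0.001,"ax": 0,"ay": 0,"az": 0},{"jaw": 0,"tx": 0,"ty": 0.36,"tz": 0.001,"ax": 0,"ay": 0,"az": 0},{"jaw": 0,"tx": 0,"ty": 0.36,"tz": 0.001,"ax": 0,"ay": 0,"az": 0},{"jaw": 0,"tx": 0,"ty": 0.36,"tz": 0.001,"ax": 0,"ay": 0,"az": 0}]}}

```text
time: 5.85
tcp_pos: [0.5285, -0.0459, 0.0544]
orientation: [0.068, 1.569, -0.065]
contact_force: [0.7, 1.0, 5.6]
width: 0.0257
```

Run:
```python
from h import *
from rig import state,read_camera
S=read_camera("side")
cv2.imwrite("pics/side3.png",cv2.resize(S["color"][100:260,200:360,::-1],None,fx=3.6,fy=3.6,interpolation=cv2.INTER_CUBIC))
s=state();print(s["time"],s["tcp_pos"],s["contact_force"],s["torque"],s["width"])
p=s["tcp_pos"][:2]-np.array([.4777,-.1305]);y=np.radians(-5.14);print("board",np.cos(y)*p[0]+np.sin(y)*p[1],-np.sin(y)*p[0]+np.cos(y)*p[1])
```

```text
5.9 [ 0.52842227 -0.04586542  0.0543258 ] [-1.05793287  1.34563553  4.34460651] [ 0.42210624 -0.1107343  -0.04305003] 0.026131125022680016
board 0.042935922359683694 0.08883843772309019
```

View pics/side3.png

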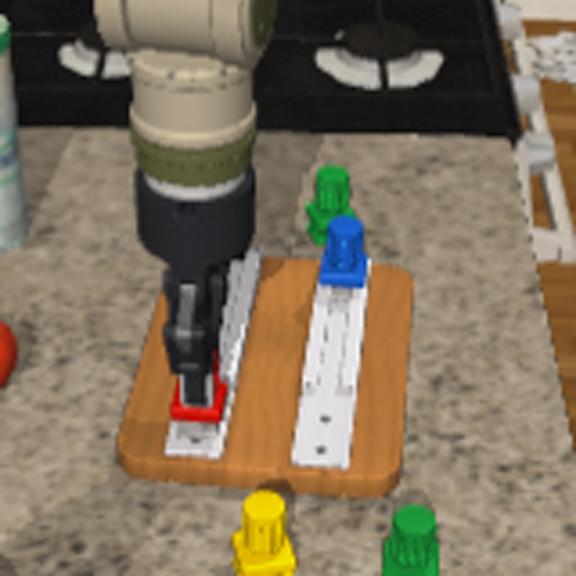

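Call:
{"api": "move_arm", "payload": {"moves": [{"jaw": 0,"tx": -0.03,"ty": 0,"tz": 0,"ax": 0,"ay": 0,"az": 0},{"jaw": 0,"tx": -0.08,"ty": 0,"tz": 0,"ax": 0,"ay": 0,"az": 0},{"jaw": 0,"tx": -0.16,"ty": 0,"tz": 0,"ax": 0,"ay": 0,"az": 0},{"jaw": 0,"tx": -0.25,"ty": 0,"tz": 0,"ax": 0,"ay": 0,"az": 0},{"jaw": 0,"tx": -0.35,"ty": 0,"tz": 0,"ax": 0,"ay": 0,"az": 0},{"jaw": 0,"tx": -0.45,"ty": 0,"tz": 0,"ax": 0,"ay": 0,"az": 0},{"jaw": 0,"tx": -0.5,"ty": 0,"tz": 0,"ax": 0,"ay": 0,"az": 0},{"jaw": 0,"tx": -0.5,"ty": 0,"tz": 0,"ax": 0,"ay": 0,"az": 0}], "squeeze": 50}}

```text
time: 6.7
tcp_pos: [0.5291, -0.0474, 0.1557]
orientation: [0.067, 1.567, -0.067]
contact_force: [0.6, 0.1, -0.9]
width: 0.0259
```

Run:
```python
from h import *
from rig import state,read_camera
S=read_camera("side")
cv2.imwrite("pics/side4.png",cv2.resize(S["color"][80:260,180:360,::-1],None,fx=3.3,fy=3.3,interpolation=cv2.INTER_CUBIC))
s=state();print(s["time"],s["tcp_pos"],s["contact_force"],s["torque"],s["width"],s["q"])
go([.437,.277,.15],[.0896,.996])
```

```text
6.75 [ 0.52842494 -0.0472526   0.15453977] [-0.12620654 -0.49073695 -1.00387662] [ 0.00656216  0.00424302 -0.04170168] 0.025591351178897166 [-2.40729049e-01  2.63095838e-01 -2.13914833e-01  1.09312586e+00
  3.06875814e-04 -1.55029134e-01]
t [ 0.023  1.576 -0.594] a [ 0.0019  0.0003 -0.0001]
R0 [[0.001, 0.086, 0.996], [0.0, 0.996, -0.086], [-1.0, 0.0, 0.001]]
```

View pics/side4.png

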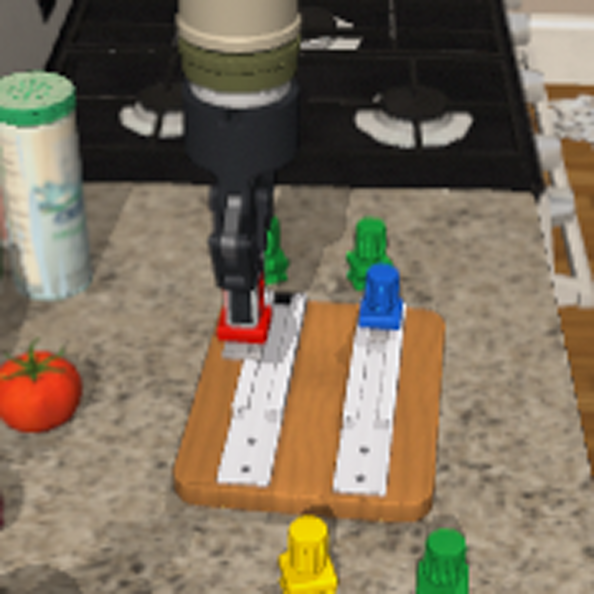

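Call:
{"api": "move_arm", "payload": {"moves": [{"jaw": 0,"tx": 0,"ty": 0.06,"tz": -0.02,"ax": 0,"ay": 0,"az": 0},{"jaw": 0,"tx": 0,"ty": 0.18,"tz": -0.07,"ax": 0,"ay": 0,"az": 0},{"jaw": 0,"tx": 0,"ty": 0.32,"tz": -0.12,"ax": 0,"ay": 0,"az": 0},{"jaw": 0,"tx": 0,"ty": 0.46,"tz": -0.17,"ax": 0,"ay": 0,"az": 0},{"jaw": 0,"tx": 0,"ty": 0.6,"tz": -0.22,"ax": 0,"ay": 0,"az": 0},{"jaw": 0,"tx": 0,"ty": 0.72,"tz": -0.27,"ax": 0,"ay": 0,"az": 0},{"jaw": 0,"tx": 0,"ty": 0.79,"tz": -0.3,"ax": 0,"ay": 0,"az": 0}]}}

```text
time: 7.45
tcp_pos: [0.4797, 0.1176, 0.1529]
orientation: [0.066, 1.573, -0.065]
contact_force: [0.5, -0.7, -0.6]
width: 0.0256
```

Call:
{"api": "move_arm", "payload": {"moves": [{"jaw": 0,"tx": 0,"ty": 0.06,"tz": -0.02,"ax": 0,"ay": 0,"az": 0},{"jaw": 0,"tx": 0,"ty": 0.18,"tz": -0.07,"ax": 0,"ay": 0,"az": 0},{"jaw": 0,"tx": 0,"ty": 0.32,"tz": -0.12,"ax": 0,"ay": 0,"az": 0},{"jaw": 0,"tx": 0,"ty": 0.46,"tz": -0.17,"ax": 0,"ay": 0,"az": 0},{"jaw": 0,"tx": 0,"ty": 0.6,"tz": -0.22,"ax": 0,"ay": 0,"az": 0},{"jaw": 0,"tx": 0,"ty": 0.72,"tz": -0.27,"ax": 0,"ay": 0,"az": 0},{"jaw": 0,"tx": 0,"ty": 0.79,"tz": -0.3,"ax": 0,"ay": 0,"az": 0},{"jaw": 0,"tx": 0,"ty": 0.79,"tz": -0.3,"ax": 0,"ay": 0,"az": 0},{"jaw": 0,"tx": 0,"ty": 0.79,"tz": -0.3,"ax": 0,"ay": 0,"az": 0}]}}

```text
time: 8.35
tcp_pos: [0.4355, 0.2776, 0.1539]
orientation: [0.066, 1.57, -0.068]
contact_force: [-0.0, -0.2, -1.1]
width: 0.0256
```

Run:
```python
from h import *
from rig import state,read_camera
S=read_camera("side")
cv2.imwrite("pics/side5.png",cv2.resize(S["color"][180:400,190:400,::-1],None,fx=2.7,fy=2.7,interpolation=cv2.INTER_CUBIC))
s=state();print(s["time"],s["tcp_pos"],s["contact_force"],s["width"],s["q"])
go([.437,.277,.0375],[.0896,.996])
```

```text
8.4 [0.43575449 0.27719241 0.15397662] [ 0.43116788  0.07790022 -0.42554632] 0.025749486710109976 [ 4.11269814e-01  2.38638985e-01 -2.47920295e-01  1.08492820e+00
 -4.15426351e-04  4.97424290e-01]
t [ 0.582 -0.     0.007] a [ 0.0017 -0.0002  0.0003]
R0 [[-0.0, 0.086, 0.996], [-0.001, 0.996, -0.086], [-1.0, -0.001, -0.0]]
```

View pics/side5.png

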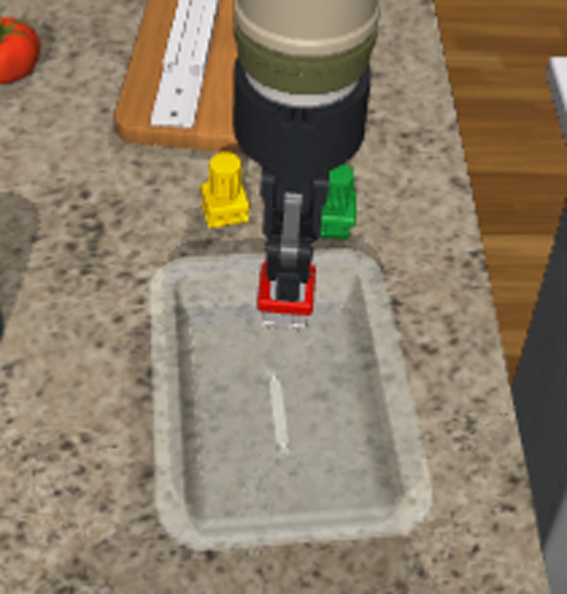

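Call:
{"api": "move_arm", "payload": {"moves": [{"jaw": 0,"tx": 0.06,"ty": 0,"tz": 0.007,"ax": 0,"ay": 0,"az": 0},{"jaw": 0,"tx": 0.18,"ty": 0,"tz": 0.007,"ax": 0,"ay": 0,"az": 0},{"jaw": 0,"tx": 0.3,"ty": 0,"tz": 0.007,"ax": 0,"ay": 0,"az": 0},{"jaw": 0,"tx": 0.42,"ty": 0,"tz": 0.007,"ax": 0,"ay": 0,"az": 0},{"jaw": 0,"tx": 0.51,"ty": 0,"tz": 0.007,"ax": 0,"ay": 0,"az": 0},{"jaw": 0,"tx": 0.56,"ty": 0,"tz": 0.007,"ax": 0,"ay": 0,"az": 0},{"jaw": 0,"tx": 0.58,"ty": 0,"tz": 0.007,"ax": 0,"ay": 0,"az": 0},{"jaw": 0,"tx": 0.58,"ty": 0,"tz": 0.007,"ax": 0,"ay": 0,"az": 0},{"jaw": 0,"tx": 0.58,"ty": 0,"tz": 0.007,"ax": 0,"ay": 0,"az": 0}]}}

```text
time: 9.3
tcp_pos: [0.4379, 0.2778, 0.039]
orientation: [0.068, 1.568, -0.067]
contact_force: [1.2, -0.2, -1.4]
width: 0.0258
```

Call:
{"api": "move_arm", "payload": {"moves": [{"jaw": 0,"tx": 0.005,"ty": 0,"tz": 0,"ax": 0,"ay": 0,"az": 0},{"jaw": 0,"tx": 0.01,"ty": 0,"tz": 0,"ax": 0,"ay": 0,"az": 0},{"jaw": 0,"tx": 0.01,"ty": 0,"tz": 0,"ax": 0,"ay": 0,"az": 0}]}}

```text
time: 9.6
tcp_pos: [0.4374, 0.2779, 0.0366]
orientation: [0.068, 1.569, -0.067]
contact_force: [-0.2, -0.6, -0.7]
width: 0.0257
```

Run:
```python
from h import *
from rig import state,read_camera
S=read_camera("side")
cv2.imwrite("pics/side6.png",cv2.resize(S["color"][220:400,210:390,::-1],None,fx=3.3,fy=3.3,interpolation=cv2.INTER_CUBIC))
s=state();print(s["time"],s["tcp_pos"],s["contact_force"],s["torque"],s["width"])
```

```text
9.65 [0.43728275 0.27783055 0.03657314] [ 0.46393911  0.44271228 -1.64620404] [ 0.01122884 -0.0222023  -0.02816398] 0.02533406850969561
```

View pics/side6.png

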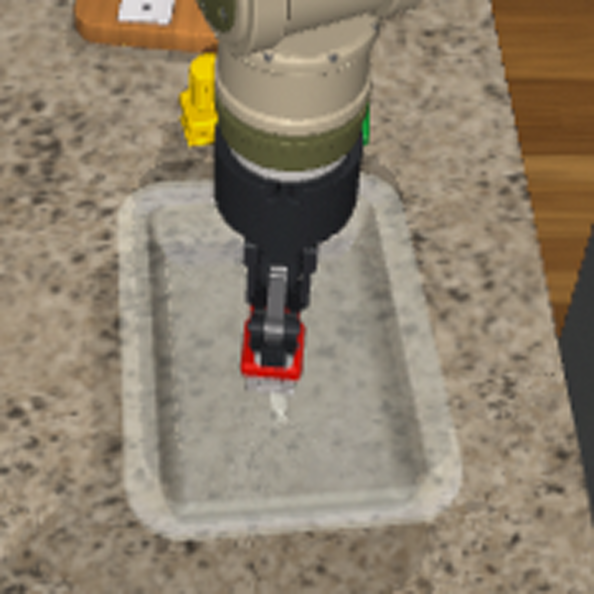

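Not on the floor yet; I'll lower by 1 mm steps and watch the force.

Call:
{"api": "move_arm", "payload": {"moves": [{"jaw": 0,"tx": 0.005,"ty": 0,"tz": 0,"ax": 0,"ay": 0,"az": 0},{"jaw": 0,"tx": 0.01,"ty": 0,"tz": 0,"ax": 0,"ay": 0,"az": 0},{"jaw": 0,"tx": 0.01,"ty": 0,"tz": 0,"ax": 0,"ay": 0,"az": 0}]}}

```text
time: 9.95
tcp_pos: [0.4373, 0.2778, 0.0345]
orientation: [0.067, 1.57, -0.067]
contact_force: [0.5, -0.6, 0.3]
width: 0.0258
```

Call:
{"api": "move_arm", "payload": {"moves": [{"jaw": 0,"tx": 0.004,"ty": 0,"tz": 0,"ax": 0,"ay": 0,"az": 0},{"jaw": 0,"tx": 0.004,"ty": 0,"tz": 0,"ax": 0,"ay": 0,"az": 0}]}}

```text
time: 10.15
tcp_pos: [0.4374, 0.2777, 0.0344]
orientation: [0.067, 1.569, -0.067]
contact_force: [-2.3, -1.1, 7.9]
width: 0.0257
```

Run:
```python
from rig import state
s=state();print(s["time"],s["tcp_pos"],s["contact_force"],s["torque"],s["width"])
```

```text
10.15 [0.43739462 0.2777333  0.03441646] [-2.27618071 -1.06427544  7.94170993] [-0.27304644  0.47267748  0.00489626] 0.025681077644732455
```

Call:
{"api": "move_arm", "payload": {"moves": [{"jaw": 0.1,"tx": -0.002,"ty": 0,"tz": 0,"ax": 0,"ay": 0,"az": 0},{"jaw": 0.4,"tx": -0.002,"ty": 0,"tz": 0,"ax": 0,"ay": 0,"az": 0},{"jaw": 0.5,"tx": -0.002,"ty": 0,"tz": 0,"ax": 0,"ay": 0,"az": 0},{"jaw": 0.6,"tx": -0.002,"ty": 0,"tz": 0,"ax": 0,"ay": 0,"az": 0},{"jaw": 0.7,"tx": -0.002,"ty": 0,"tz": 0,"ax": 0,"ay": 0,"az": 0},{"jaw": 0.7,"tx": -0.002,"ty": 0,"tz": 0,"ax": 0,"ay": 0,"az": 0},{"jaw": 0.7,"tx": -0.002,"ty": 0,"tz": 0,"ax": 0,"ay": 0,"az": 0}]}}

```text
time: 10.85
tcp_pos: [0.4372, 0.2777, 0.0338]
orientation: [0.067, 1.57, -0.067]
contact_force: [0.9, 0.1, -0.6]
width: 0.0598
```

Run:
```python
from h import *
from rig import state,read_camera
S=read_camera("side")
cv2.imwrite("pics/side7.png",cv2.resize(S["color"][220:400,210:390,::-1],None,fx=3.3,fy=3.3,interpolation=cv2.INTER_CUBIC))
s=state();print(s["time"],s["tcp_pos"],s["contact_force"],s["torque"],s["width"])
```

```text
10.9 [0.43717245 0.27770457 0.03383758] [ 0.08065241 -0.03339207 -0.91579234] [0.01639615 0.05153688 0.0215174 ] 0.05960518652765953
```

View pics/side7.png

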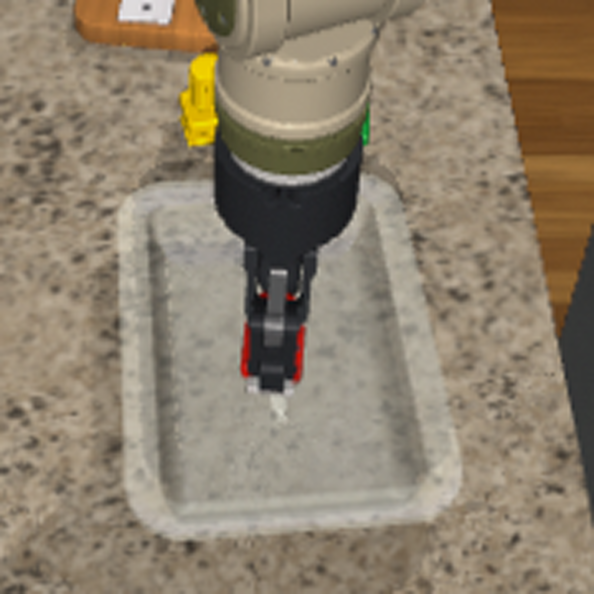

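Released; the red block still stands. Lift straight up, then swing aside for a clear view.

Call:
{"api": "move_arm", "payload": {"moves": [{"jaw": 0.7,"tx": -0.05,"ty": 0,"tz": 0,"ax": 0,"ay": 0,"az": 0},{"jaw": 0.7,"tx": -0.15,"ty": 0,"tz": 0,"ax": 0,"ay": 0,"az": 0},{"jaw": 0.7,"tx": -0.3,"ty": 0,"tz": 0,"ax": 0,"ay": 0,"az": 0},{"jaw": 0.7,"tx": -0.45,"ty": 0,"tz": 0,"ax": 0,"ay": 0,"az": 0},{"jaw": 0.7,"tx": -0.6,"ty": 0,"tz": 0,"ax": 0,"ay": 0,"az": 0},{"jaw": 0.7,"tx": -0.75,"ty": 0,"tz": 0,"ax": 0,"ay": 0,"az": 0},{"jaw": 0.7,"tx": -0.8,"ty": -0.2,"tz": 0,"ax": 0,"ay": 0,"az": 0},{"jaw": 0.7,"tx": -0.8,"ty": -0.4,"tz": 0,"ax": 0,"ay": 0,"az": 0},{"jaw": 0.7,"tx": -0.8,"ty": -0.6,"tz": 0,"ax": 0,"ay": 0,"az": 0},{"jaw": 0.7,"tx": -0.8,"ty": -0.8,"tz": 0,"ax": 0,"ay": 0,"az": 0},{"jaw": 0.7,"tx": -0.8,"ty": -0.9,"tz": 0,"ax": 0,"ay": 0,"az": 0},{"jaw": 0.7,"tx": -0.8,"ty": -0.9,"tz": 0,"ax": 0,"ay": 0,"az": 0},{"jaw": 0.7,"tx": -0.8,"ty": -0.9,"tz": 0,"ax": 0,"ay": 0,"az": 0}]}}

```text
time: 12.2
tcp_pos: [0.422, 0.0983, 0.1946]
orientation: [0.069, 1.569, -0.068]
contact_force: [-0.3, 0.3, -0.3]
width: 0.06
```

Run:
```python
from h import *
from rig import state,read_camera
S=read_camera("side");T=read_camera("top")
cv2.imwrite("pics/side8.png",cv2.resize(S["color"][100:400,190:390,::-1],None,fx=2,fy=2,interpolation=cv2.INTER_CUBIC))
cv2.imwrite("pics/top8.png",cv2.resize(T["color"][150:300,90:400,::-1],None,fx=2.5,fy=2.5,interpolation=cv2.INTER_CUBIC))
for n,c in(("side",S),("top",T)):
    a=pickle.load(open(n+"0.pkl","rb"))["color"]
    for k,X in(("before",a),("now",c["color"])):
        X=X.astype(int)
        for nm,m in(("blue",(X[...,2]>X[...,0]+60)&(X[...,2]>X[...,1]+40)),("red",(X[...,0]>X[...,1]+100)&(X[...,0]>X[...,2]+100))):
            if nm=="blue": m[:,:225]=0;m[:,400:]=0
            q,l,st,ce=cv2.connectedComponentsWithStats(m.astype(np.uint8))
            print(n,k,nm,[(ce[i].round(1).tolist(),int(st[i,4])) for i in range(1,q) if st[i,4]>20])
s=state();print(s["time"],s["tcp_pos"],s["contact_force"])
for c in(S,T):
  # expected upright stop at placed pos: underside, knob top
  print(proj(c,[[.4372,.2777,.004],[.4372,.2777,.030],[.4372,.2777,.066]]).round(1).tolist())
```

```text
side before blue [([295.2, 170.2], 217)]
side before red [([485.3, 8.9], 142), ([260.4, 182.5], 228), ([190.1, 199.8], 388), ([171.9, 269.9], 193)]
side now blue [([292.1, 170.5], 95)]
side now red [([485.5, 8.8], 135), ([190.1, 199.8], 385), ([172.1, 269.4], 144), ([292.5, 322.1], 419)]
top before blue [([370.2, 228.3], 218)]
top before red [([325.8, 100.4], 28), ([318.4, 111.5], 124), ([329.8, 117.3], 23), ([344.1, 184.2], 109), ([339.6, 191.5], 29)]
top now blue [([370.3, 227.6], 191)]
top now red [([325.8, 100.5], 27), ([318.4, 111.2], 120), ([329.5, 117.4], 22)]
12.3 [0.42198932 0.09907658 0.19425512] [-1.04335204 -0.15167909  0.72425598]
[[292.2, 332.6], [292.7, 325.0], [293.4, 313.8]]
[[162.0, 223.1], [159.4, 222.1], [155.7, 220.7]]
```

View pics/side8.png

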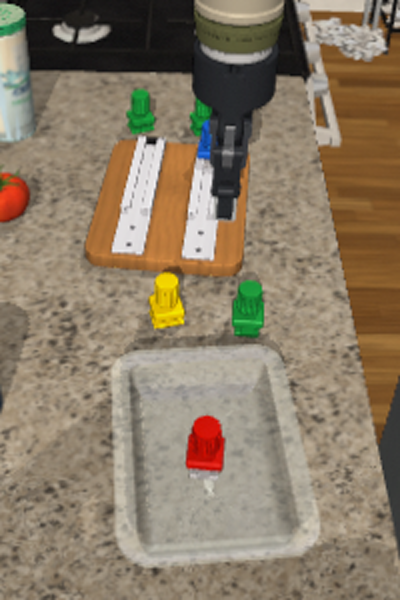

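View pics/top8.png

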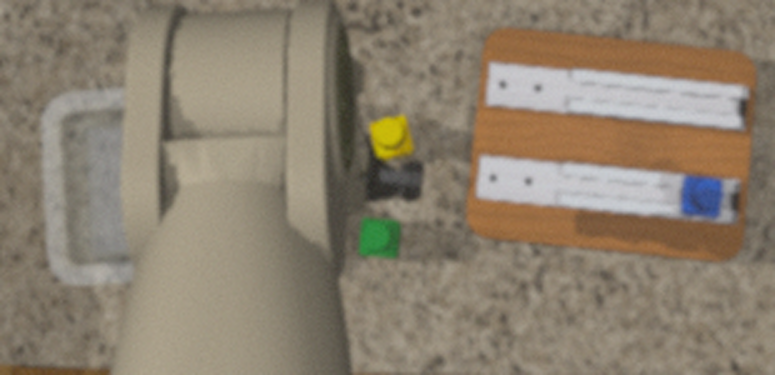

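```bash
python3 -c "
from rig import job_done,state
print(job_done(), state()['time'])"
```

```text
the job is handed in; nothing more can be done
the job is handed in; nothing more can be done
```

I slid the red stop along its track until it was about 89 mm along the board, past the 63 mm where the lips let go. It was still at track level there. I then lifted it and set it down and released it near the middle of the dish's inner floor, about 12 s in. It touched the dish floor at the height I had worked out.

**Checks before handing in:**
- **Red stop:** the side view shows it upright, its red area centred at pixel (292, 322), where an upright stop at that spot should be. The top camera could not confirm it, because the arm hid most of the dish.
- **Blue stop:** in the top view it moved less than 1 pixel (370.2, 228.3 before; 370.3, 227.6 after). In the side view the gripper half hides it, so its 3-pixel shift there tells nothing.
- **Dish:** it looks level and unmoved in the side view.
- **Gripper:** it was open, well clear and touching nothing, with a reading of about 1 N, which is noise.

No check failed or contradicted another. My first two move calls were refused for missing values and moved nothing. The hand-in was accepted without a verdict.

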